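# Clear the lemon ends into the chopping board's scrap drawer

### The arm

A 6-joint arm with a two-finger parallel gripper is mounted at the origin on the work surface; the furniture and walls round the work are solid. World frame = base frame: x ahead of the robot, y to its left, z up, the work surface at z = 0. Lengths are in m, angles in degrees, forces in N, time in s.
With the tool pointing down it reaches from about 0.35 to 0.725 m from the base axis. Payload 4.3 kg.
Tool frame: the origin (TCP) lies where the fingers leave the gripper's body, on its centre line; the fingertips stand 73 mm ahead of it and the grasp point (between the pads) lies 54 mm ahead of it; z points along the fingers, y is the line along which they close (so a half turn about z gives the same grasp; the last joint's range is limited). The gripper opens to 85 mm and grips with 20 to 120 N. Pads are 22 mm wide; open, the fingers measure 114 mm over their backs; the gripper's body (76 mm by 85 mm) begins 54 mm behind the grasp point. The pads swing forward as they close: fully open they stand 13 mm farther back than shut.
Start: joints at [61.461, 21.618, 4.641, 73.018, 0, 83.68], TCP at [0.217, 0.532, 0.304] pointing down, gripper open.
Joint ranges: [-156.06, 156.06], [-48.1, 94.91], [-58.44, 69.94], [-101.28, 121.22], [-78.64, 73.56], [-180, 180]. Speed limits (degrees/s): [147.25, 147.25, 180, 180, 180, 180].

### API

Orientations are given as [roll, pitch, yaw] about the fixed x, y, z axes, in that order (R = Rz(yaw) Ry(pitch) Rx(roll)).
In Python, from cell import env gives the robot as it stands.
- The arm moves only by the tool carry_out, never from a script. Its argument "motion" is a list that holds one entry, the list of rows, each a list of 6 numbers: the shift along the world's x, y, z scaled (see below), then the turn, a rotation vector about the world's x, y, z scaled (see below). A call has 1 to 20 rows; each row shifts and turns the commanded pose from where the row before left it; what a row does not reach is not made up. The controller multiplies each number of a shift by 1000 mm and each number of a turn by pi rad. A row lasts 1/8 s, in which the tool goes at most 62.5 mm and 10.7 degrees, less where a joint would pass 70% of its speed; a pose out of reach is approached as far as the arm can. A call with a number of a shift or a turn outside -1 to 1 is refused whole. A call with a gripper value outside its range is refused whole. "claw" is the closure, from 0 (fully open) to 1 (shut), set as the call begins (left out, the last holds). The fingers move at their own pace and stop on an object; "grip_force" is the grip in N (left out, the last holds). Time passes only in rows, so rows that do not move let the fingers close. It gives the time, the measured TCP pose, the force, the opening and the grip force at its end, in the units of the state.
- env.get_state(): the state, without advancing time (a new reading comes with each control period).
- env.capture(name): name is "scene" or "top"; returns a dict with "pixels" (384x512x3 uint8, red, green, blue), "fx", "fy", "cx", "cy" (pixels), "xyz" and "attitude" of the camera in the world. Camera axes: x right, y up, looking along -z (the intrinsics and any distortion apply to the point x, -y, -z); pixel columns grow to the right and rows downward; lengths in m; the calibration is good to about 2 mm. A picture is of the moment at which its call begins. There is no depth.
- env.sign_off(): hands the job in; it is judged then, once.
Trained networks look in a picture, given as the dict that the camera call returned (one of the last four; its "shot" number tells which), for a name from the list of things; names that differ only in an ending like _2 or _b are one class to them, and where a whole thing is asked for, a point or a joint stands for the part that bears it (a point fixed in the world has none). Each returns a list of dicts, best first, with "score" (0 to 1); they miss things now and then, are a little off and sometimes report something else, mostly with a low value. They report only what shows in the picture. A call takes as long as a camera call. They do not tell look-alikes from the thing itself.
- env.regions_of(picture, label): "mask" (384x512 bool, what is visible of it) and "bbox" ([left, top, width, height] in pixels, round what is visible of it).
- env.landmark_of(picture, label): "uv" ([column, row] in pixels: a listed point, or the origin of a listed thing).
The state is a dict: "t": time; "q": joint angles; "qvel": joint speeds; "effort": joint torques, N m; "tcp_pos": TCP position; "eef_rot": TCP orientation; "ft_force": force on the tool from outside, world axes, zero at the start; "wrist_torque": the same for the moment, N m; "finger_gap": finger opening in m; "grip_force": force on a finger pad.
Only numpy, scipy, OpenCV 4.12 (cv2) and the standard library are available. Lean on these libraries where they do the work, as an engineer would, in place of code of your own. Each camera call takes 0.05 s, during which the arm holds its last target. There are 200 camera calls.

### The job

Clear up after the lemon squeezing: pull out the scrap drawer under the chopping board, put the three cut-off lemon ends from the board into it, and push the drawer fully home again. Leave the whole lemon lying where it is on the board and do not disturb the shakers.

Things in the scene. Friction and masses are not known exactly. Their poses are not given: they have to be found in the camera images.
- board: Fixed wooden chopping board on a low open-ended case, 220 mm (its x) by 320 mm (its y); flat top, without a rim, 80 mm above the worktop. Origin on the worktop under its centre, z up. The scrap drawer slides out at its +y end, at y = 160 mm, which lies to the robot's left; its yaw varies by about 0.25 rad.
- drawer (a joint): Travel of the scrap drawer along the board's +y, m: 0 = fully home with its front flush with the board's end, 0.13 = fully out, where it stops. It may start up to 20 mm out. It slides with about 1.2 N of friction and stays where it is left.
- drawer_floor (a point): Centre of the drawer's inner floor, 10 mm above the worktop; axes as the board's; it moves with the drawer. The inside is 160 mm (x) by 160 mm (y) and 46 mm deep; its rim is 56 mm above the worktop and 4 mm below the underside of the board, so what stands higher than that jams it. At travel q the inside lies open from the board's end at y = 160 mm to y = 150 mm + q in the board's frame; its front wall is 10 mm thick.
- drawer_pull (a point): Grip point of the drawer's pull, 38 mm above the worktop; axes as the board's; it moves with the drawer. The pull is a dark wooden tongue that stands 55 mm out from the middle of the drawer's front along +y, 16 mm thick (x) and 30 mm high (22 to 52 mm above the worktop). This point is 35 mm out from the front and 20 mm short of the tongue's end; both sides are free for fingers from above.
- end_1: Cut-off lemon end 1 of 3 (all alike): a low solid yellow dome, 40 mm across and 23 mm high with a 2 mm nub on top, its sides nearly upright up to 10 mm, starting cut face down on the board. About 25 g. Origin at the centre of the cut face, z out through the dome.
- end_2: Cut-off lemon end 2 of 3 (all alike): a low solid yellow dome, 40 mm across and 23 mm high with a 2 mm nub on top, its sides nearly upright up to 10 mm, starting cut face down on the board. About 25 g. Origin at the centre of the cut face, z out through the dome.
- end_3: Cut-off lemon end 3 of 3 (all alike): a low solid yellow dome, 40 mm across and 23 mm high with a 2 mm nub on top, its sides nearly upright up to 10 mm, starting cut face down on the board. About 25 g. Origin at the centre of the cut face, z out through the dome.
- whole_lemon: The whole lemon, 70 mm long (x), 51 mm wide and 50 mm high, lying loose on the board among the ends; origin at the middle of its underside. It is to stay.
- salt_shaker: Salt: glass shaker with a grey cap, 44 mm across and 90 mm tall, standing loose on the worktop behind the board; origin at the centre of its underside, z up. A bystander.
- pepper_shaker: Pepper: glass shaker with a grey cap, 44 mm across and 90 mm tall, standing loose on the worktop behind the board; origin at the centre of its underside, z up. A bystander.
Mind the look-alikes: they are no part of the job. What is shaped like the end_1 but black, red or turquoise is not meant.

How it is judged:
By the outcome, as a careful person would: the job done as asked, in the order asked, and still so for the second after the job is handed in, with the robot touching nothing.
It also fails if it takes over 72 s, if anything falls off the work surface, if the arm or the gripper's body presses on something with over 40 N, if the wrist force passes 120 N, or if a joint passes its speed limit or range.

## Working session

There is one attempt and no reset: what is moved stays moved. The work goes in short steps, Python scripts to look and compute and a tool call to move; the robot and the scene stay as the last step left them, time stands still between calls to the robot, and variables do not carry over. Pictures are saved under pics/ and viewed, at most 10 in all, crops included, and the job is handed in when it is done.

Besides the shell and the picture viewer there is one more tool, called after "Emit:" by a JSON object that holds its "fn" and its "kwargs", one argument or row to a line. carry_out: Moves the arm, as the interface text tells. Its arguments: {"type":"object","properties":{"motion":{"type":"array","items":{"type":"array","items":{"type":"array","items":{"type":"number"}}}},"claw":{"type":"number"},"grip_force":{"type":"number"}},"required":["motion"]}

```bash
mkdir -p pics; ls
cat > h.py <<'E'
import numpy as np,cv2
from cell import env
from scipy.spatial.transform import Rotation as R
def rot(a):
    a=np.array(a,float)
    return R.from_euler('xyz',a,degrees=True).as_matrix() if a.size==3 else a
def pix2w(p,uv,z):
    d=np.array([(uv[0]-p['cx'])/p['fx'],-(uv[1]-p['cy'])/p['fy'],-1.])
    d=rot(p['attitude'])@d; o=np.array(p['xyz'])
    return o+d*(z-o[2])/d[2]
def w2pix(p,X):
    c=rot(p['attitude']).T@(np.array(X)-p['xyz'])
    return np.array([p['cx']+p['fx']*c[0]/-c[2],p['cy']-p['fy']*c[1]/-c[2]])
def save(p,n,box=None,s=1):
    im=p['pixels'][:,:,::-1]
    if box: l,t,w,h=box; im=im[t:t+h,l:l+w]
    cv2.imwrite('pics/'+n,cv2.resize(im,None,fx=s,fy=s,interpolation=cv2.INTER_CUBIC))
E
python3 - <<'E'
from h import *
for n in ['top','scene']:
    p=env.capture(n); save(p,n+'0.png',s=1.5)
    print(n,{k:v for k,v in p.items() if k!='pixels'})
    for l,z in [('board',0),('drawer_floor',.01),('drawer_pull',.038),('end_1',.08),('whole_lemon',.08),('salt_shaker',0),('pepper_shaker',0)]:
        for d in env.landmark_of(p,l): print(l,round(d['score'],2),np.round(d['uv'],1),np.round(pix2w(p,d['uv'],z),3))
print(env.get_state())
E
```

```text
pics
top {'fx': 425.9455872490462, 'fy': 425.9455872490462, 'cx': 258.10701732206616, 'cy': 189.32696320409084, 'xyz': array([ 0.43236459, -0.06179561,  0.96670026]), 'attitude': array([  7.06925938,  -1.27736914, -89.43785164]), 'shot': 1}
board 0.7 [159.7 221.6] [0.476 0.139 0.   ]
board 0.65 [247.1 201.3] [ 0.525 -0.057  0.   ]
drawer_pull 0.75 [158.3 218.1] [0.482 0.134 0.038]
end_1 0.78 [293.  168.5] [ 0.588 -0.154  0.08 ]
end_1 0.76 [307.  219.7] [ 0.48  -0.183  0.08 ]
end_1 0.71 [161.8 120.7] [0.687 0.126 0.08 ]
end_1 0.56 [262.  288.3] [ 0.339 -0.09   0.08 ]
end_1 0.54 [233.9 180. ] [ 0.562 -0.029  0.08 ]
end_1 0.52 [349.2 182.7] [ 0.559 -0.273  0.08 ]
whole_lemon 0.77 [251.7 234. ] [ 0.449 -0.068  0.08 ]
salt_shaker 0.76 [280.   91.7] [ 0.785 -0.132  0.   ]
pepper_shaker 0.76 [216.7 100. ] [0.762 0.017 0.   ]
scene {'fx': 399.18159433280886, 'fy': 399.18159433280886, 'cx': 258.44178993917734, 'cy': 185.47351301593062, 'xyz': array([0.10795001, 0.42674427, 0.62870386]), 'attitude': array([ 5.15130611e+01,  4.58280220e-02, -1.38795651e+02]), 'shot': 2}
board 0.95 [262.2 228.2]
[... 540 characters left out ...]
.35 [209.7 277. ] [ 0.511  0.113 -0.   ]
{'t': 0.8, 'q': array([6.14623841e+01, 2.16162745e+01, 4.64095696e+00, 7.30180804e+01,
       3.06052098e-04, 8.36790220e+01]), 'qvel': array([ 0.03716726,  0.05736508,  0.01080542,  0.11640717,  0.03200285,
       -0.07951281]), 'effort': array([ 4.88450332e-04, -4.63458753e+01,  2.70141810e+01, -1.19964216e-04,
        1.96619667e-04,  9.56179605e-06]), 'tcp_pos': array([0.21743052, 0.53233372, 0.30394355]), 'eef_rot': array([1.79993404e+02, 4.22679421e-04, 1.57783362e+02]), 'ft_force': array([-0.05189284,  0.33550887,  0.95638815]), 'wrist_torque': array([-0.01123522, -0.02015082, -0.0061325 ]), 'grip_force': 0.0, 'finger_gap': 0.08538394674909217}
```

View pics/top0.png

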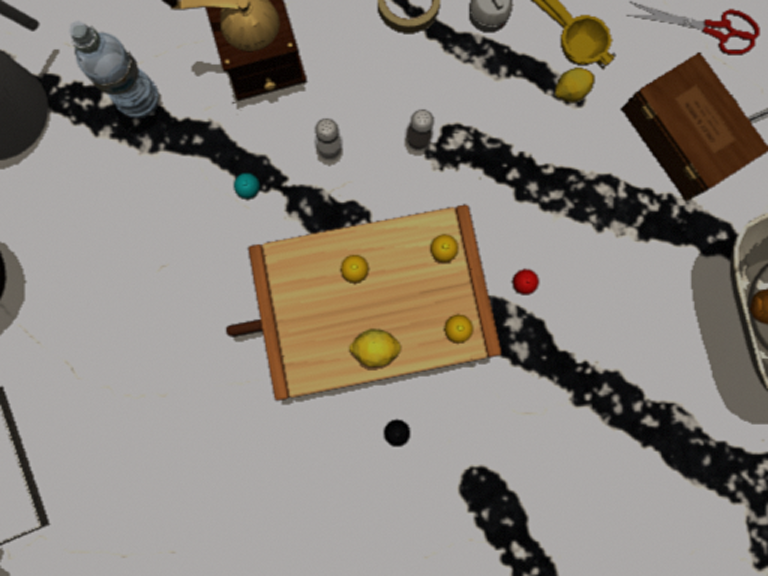

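View pics/scene0.png

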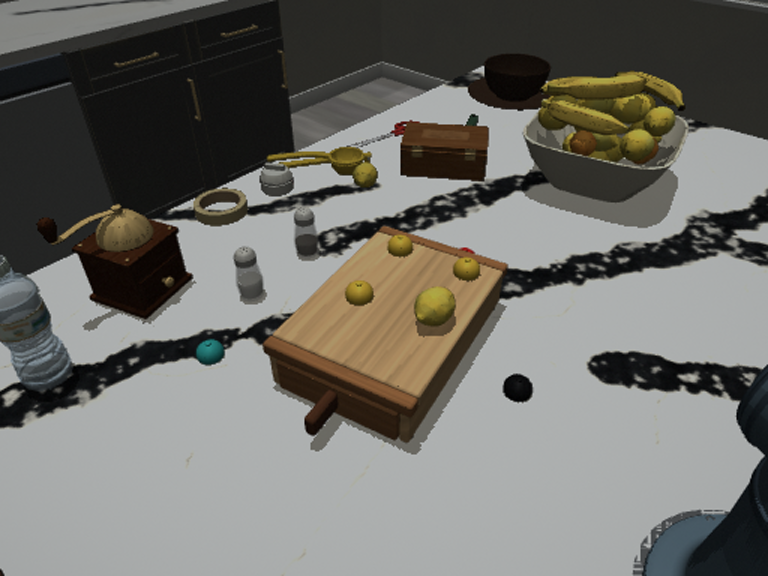

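Run:
```python
from h import *
p=env.capture('top')
hsv=cv2.cvtColor(p['pixels'],cv2.COLOR_RGB2HSV)
for l in ['end_1','whole_lemon','board','drawer_pull']:
  for d in env.regions_of(p,l):
    m=d['mask']; M=cv2.moments(m.astype(np.uint8)); uv=(M['m10']/M['m00'],M['m01']/M['m00'])
    r=cv2.minAreaRect(np.argwhere(m)[:,::-1].astype(np.float32))
    z={'end_1':.09,'whole_lemon':.105,'board':.08,'drawer_pull':.052}[l]
    bx=[np.round(pix2w(p,c,z)[:2],3).tolist() for c in cv2.boxPoints(r)]
    print(l,round(d['score'],2),np.round(uv,1),np.round(pix2w(p,uv,z),3),np.median(hsv[m],0),bx if l!='end_1' else '')
p0=p
```

```text
end_1 0.75 [305.6 218.8] [ 0.481 -0.179  0.09 ] [ 22. 232. 144.] 
end_1 0.74 [295.7 165.2] [ 0.593 -0.158  0.09 ] [ 22. 233. 148.] 
end_1 0.63 [164.3 123.9] [0.678 0.118 0.09 ] [ 89. 227.  94.] 
end_1 0.63 [350.7 187.7] [ 0.547 -0.273  0.09 ] [  0. 236. 130.] 
end_1 0.61 [236.1 179. ] [ 0.562 -0.034  0.09 ] [ 22. 232. 152.] 
end_1 0.53 [264.7 288.7] [ 0.34  -0.096  0.09 ] [81.5 28.  10. ] 
whole_lemon 0.87 [250.1 231.7] [ 0.453 -0.065  0.105] [ 24. 208. 153.] [[0.452, -0.026], [0.492, -0.065], [0.454, -0.104], [0.415, -0.065]]
board 0.63 [245.4 200.5] [ 0.519 -0.054  0.08 ] [ 17. 136. 171.] [[0.582, 0.168], [0.665, -0.196], [0.445, -0.24], [0.368, 0.115]]
```

Top view (full-res pixels): the board lies at about (245,200), with the drawer pull on its left end at (153–175, 218). Round, end-like things:
- Yellow, on the board: (236,179), (296,165), (306,219). These are the three ends.
- Turquoise (164,124), red (351,188), black (265,289). These are look-alikes lying off the board.

The whole lemon is at (250,232). I'll confirm in one crop and refine the board pose.

Run:
```python
from h import *
from scipy.optimize import least_squares
p=env.capture('top'); save(p,'crop1.png',(140,115,230,185),3.4)
C=[(166,164),(187,266),(331,236.7),(310,137)]
for c in C: print(np.round(pix2w(p,c,.08),4))
# board outline fit: project model corners
loc=np.array([[.11,.16],[-.11,.16],[-.11,-.16],[.11,-.16]])
def f(v):
    c,s=np.cos(v[2]),np.sin(v[2])
    return np.concatenate([w2pix(p,[v[0]+c*l[0]-s*l[1],v[1]+s*l[0]+c*l[1],.08])-u for l,u in zip(loc,C)])
r=least_squares(f,[.52,-.055,.19]); print('board',r.x,np.round(r.fun,1))
x,y,a=r.x
B=lambda X:np.array([[np.cos(a),np.sin(a)],[-np.sin(a),np.cos(a)]])@(np.array(X)[:2]-[x,y])
for uv in [(236.1,179),(295.7,165.2),(305.6,218.8)]: 
    w=pix2w(p,uv,.09);print('end',np.round(w,4),np.round(B(w),3))
w=pix2w(p,(250.1,231.7),.105);print('lemon',np.round(w,3),B(w))
for uv in [(152,220),(155,219)]: w=pix2w(p,uv,.052); print('pull tip',np.round(w,3),np.round(B(w),3))
```

```text
[0.5938 0.1138 0.08  ]
[0.3827 0.0634 0.08  ]
[ 0.4453 -0.2329  0.08  ]
[ 0.6566 -0.1903  0.08  ]
board [ 0.51990901 -0.06170175  0.2097012 ] [-1.8 -0.2 -4.2  1.8  3.9 -0.1  2.3 -1.9]
end [ 0.5624 -0.0343  0.09  ] [0.047 0.018]
end [ 0.5932 -0.1585  0.09  ] [ 0.052 -0.11 ]
end [ 0.4813 -0.1788  0.09  ] [-0.062 -0.107]
lemon [ 0.453 -0.065  0.105] [-0.0657973   0.01095877]
pull tip [0.477 0.145 0.052] [0.001 0.211]
pull tip [0.479 0.138 0.052] [0.002 0.204]
```

View pics/crop1.png

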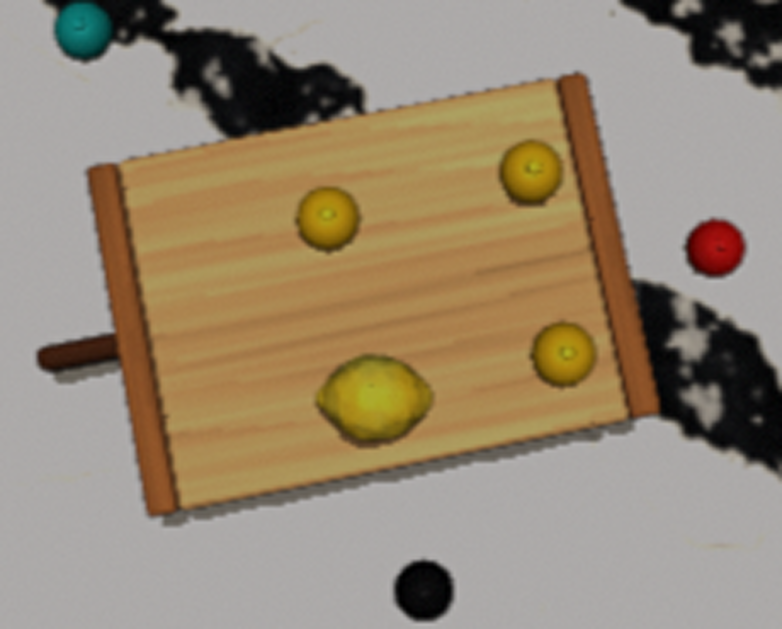

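The crop confirms it: three yellow domes sit on the wood with nubs showing, and the coloured ones are off the board. The corner readings get better here, so I'll refit and cross-check with the scene camera.

Run:
```python
from h import *
from scipy.optimize import least_squares
p=env.capture('top'); q=env.capture('scene')
C=[(165.9,164.1),(184.3,266.7),(333.3,236.3),(312,136.5)]
# scene corners from 1.5x picture (top face): +x+y, -x+y, -x-y, +x-y
D=[(265/1.5,347/1.5),(416/1.5,408/1.5),(507/1.5,265/1.5),(386/1.5,228/1.5)]
loc=np.array([[.11,.16],[-.11,.16],[-.11,-.16],[.11,-.16]])
def W(v,l,z): c,s=np.cos(v[2]),np.sin(v[2]); return [v[0]+c*l[0]-s*l[1],v[1]+s*l[0]+c*l[1],z]
def g(im,cs): return lambda v:np.concatenate([w2pix(im,W(v,l,.08))-u for l,u in zip(loc,cs)])
for name,f in [('top',g(p,C)),('scene',g(q,D)),('both',lambda v:np.r_[g(p,C)(v),g(q,D)(v)])]:
    r=least_squares(f,[.52,-.055,.19]); print(name,np.round(r.x,4),np.round(r.fun,1))
v=r.x;x,y,a=v
B=lambda X:np.round(np.array([[np.cos(a),np.sin(a)],[-np.sin(a),np.cos(a)]])@(np.array(X)[:2]-[x,y]),3)
for im in (p,q):
  for l,z in [('end_1',.091),('whole_lemon',.105)]:
    for d in env.regions_of(im,l):
      b=d['bbox'];uv=(b[0]+b[2]/2-.5,b[1]+b[3]/2-.5); w=pix2w(im,uv,z); print(im['shot'],l,np.round(uv,1),np.round(w,4),B(w))
for im,uv in [(p,(151.2,220)),(q,(312/1.5,430/1.5))]: w=pix2w(im,uv,.052 if im is p else .022);print('tip',w,B(w))
```

```text
top [ 0.5199 -0.0624  0.2065] [-1.3 -0.6 -1.4  0.9  1.8  0.6  0.9 -1.2]
scene [ 0.5188 -0.0618  0.2204] [-0.9 -0.8  0.3  1.7  2.2 -1.1 -1.7 -1.9]
both [ 0.5194 -0.0623  0.2128] [-1.6  0.2 -1.   1.6  2.   0.3  0.4 -1.3 -1.1 -1.6 -0.6  1.4  2.5 -0.9
 -1.1 -2.1]
5 end_1 [163.6 123.8] [0.6776 0.1199 0.091 ] [0.193 0.145]
5 end_1 [235.1 176.2] [ 0.5682 -0.0322  0.091 ] [0.054 0.019]
5 end_1 [262.8 289.8] [ 0.3373 -0.0917  0.091 ] [-0.184  0.01 ]
5 end_1 [297.  166.6] [ 0.59   -0.1611  0.091 ] [ 0.048 -0.111]
5 end_1 [304.6 219.6] [ 0.4795 -0.1767  0.091 ] [-0.063 -0.103]
5 end_1 [350.2 184.4] [ 0.554  -0.2721  0.091 ] [-0.01  -0.212]
5 whole_lemon [251. 231.] [ 0.4547 -0.0666  0.105 ] [-0.064  0.009]
6 end_1 [265.  163.6] [ 0.5961 -0.1533  0.091 ] [ 0.056 -0.105]
6 end_1 [311.  176.6] [ 0.4865 -0.1827  0.091 ] [-0.058 -0.111]
6 end_1 [242.2 196.1] [ 0.5558 -0.0326  0.091 ] [0.042 0.021]
6 end_1 [344.4 257.2] [ 0.3055 -0.0286  0.091 ] [-0.202  0.078]
6 end_1 [140.  234.6] [0.6236 0.1757 0.091 ] [0.152 0.211]
6 whole_lemon [289.  202.6] [ 0.4598 -0.0674  0.105 ] [-0.059  0.008]
6 whole_lemon [202.8 156.5] [ 0.7106 -0.0649  0.105 ] [ 0.186 -0.043]
tip [0.47721738 0.14638669 0.052     ] [0.003 0.213]
tip [0.48296918 0.14097777 0.022     ] [0.007 0.206]
```

Emit:
{"fn": "carry_out", "kwargs": {
  "motion": [
    [[0.0262,-0.0404,-0.0104,0,0,-0.0309],[0.0262,-0.0404,-0.0104,0,0,-0.0309],[0.0262,-0.0404,-0.0104,0,0,-0.0309],[0.0262,-0.0404,-0.0104,0,0,-0.0309],[0.0262,-0.0404,-0.0104,0,0,-0.0309],[0.0262,-0.0404,-0.0104,0,0,-0.0309],[0.0262,-0.0404,-0.0104,0,0,-0.0309],[0.0262,-0.0404,-0.0104,0,0,-0.0309],[0.0262,-0.0404,-0.0104,0,0,-0.0309],[0.0262,-0.0404,-0.0104,0,0,-0.0309],[0,0,0,0,0,0]]
  ],
  "claw": 0,
  "grip_force": 30
}}

```text
t: 2.78
tcp_pos: [0.4808, 0.1259, 0.1993]
eef_rot: [-180.0, 0.0, 101.9]
ft_force: [0.3, 0.6, 0.5]
finger_gap: 0.0854
grip_force: 0.0
```

Run:
```python
from h import *
q=env.capture('scene'); save(q,'s2.png',(110,100,270,220),2.9)
```

```text
(no output)
```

View pics/s2.png

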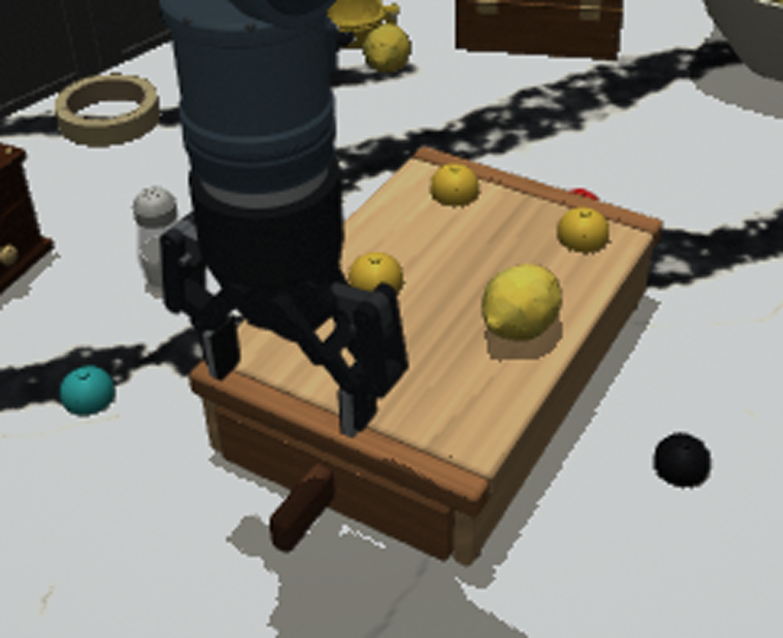

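The gripper hangs over the pull, which sits at crop (300,505), with a finger on either side. The drawer front is about flush. I'll work out the open fingertip height from the visible tips at crop (350,432) and (220,377).

Run:
```python
from h import *
q=env.capture('scene')
for s,cr in [(-1,(350,432)),(1,(220,377))]:
    print(np.array(cr)/2.9+[110,100])
    for dz in (.055,.06,.066,.073,.08): print(s,dz,np.round(w2pix(q,[.4808+s*.0425*.978,.1259+s*.0425*.207,.1993-dz]),1))
print('pull', [(h,np.round((w2pix(q,[.4787-.2085*o,.1284+.978*o,h])-[110,100])*2.9)) for h in (.052,) for o in (-.035,.02)])
```

```text
[230.68965517 248.96551724]
-1 0.055 [231.1 245.5]
-1 0.06 [231.2 247.6]
-1 0.066 [231.4 250. ]
-1 0.073 [231.5 252.9]
-1 0.08 [231.7 255.7]
[185.86206897 230.        ]
1 0.055 [189.3 227.6]
1 0.06 [189.6 229.7]
1 0.066 [190.  232.2]
1 0.073 [190.4 235. ]
1 0.08 [190.8 237.8]
pull [(0.052, array([330., 465.])), (0.052, array([281., 525.]))]
```

Emit:
{"fn": "carry_out", "kwargs": {
  "motion": [
    [[-0.002,0.003,-0.035,0,0,0],[0,0,-0.035,0,0,0],[0,0,-0.033,0,0,0],[0,0,0,0,0,0]]
  ]
}}

```text
t: 3.38
tcp_pos: [0.4745, 0.1323, 0.0953]
eef_rot: [-179.7, -0.0, 102.3]
ft_force: [-1.0, -0.6, 0.8]
finger_gap: 0.0857
grip_force: 0.0
```

Emit:
{"fn": "carry_out", "kwargs": {
  "motion": [
    [[0,0,0,0,0,0],[0,0,0,0,0,0],[0,0,0,0,0,0],[0,0,0,0,0,0],[0,0,0,0,0,0]]
  ],
  "claw": 1,
  "grip_force": 30
}}

```text
t: 4.0
tcp_pos: [0.4804, 0.1318, 0.0983]
eef_rot: [179.6, -0.0, 102.1]
ft_force: [4.3, 1.8, 0.6]
finger_gap: 0.0152
grip_force: 35.8
```

Emit:
{"fn": "carry_out", "kwargs": {
  "motion": [
    [[-0.0033,0.0157,0,0,0,0],[-0.0033,0.0157,0,0,0,0],[-0.0033,0.0157,0,0,0,0],[-0.0033,0.0157,0,0,0,0],[-0.0033,0.0157,0,0,0,0],[-0.0033,0.0157,0,0,0,0],[-0.0033,0.0157,0,0,0,0],[-0.0033,0.0157,0,0,0,0],[0,0,0,0,0,0]]
  ]
}}

```text
t: 5.12
tcp_pos: [0.4538, 0.2584, 0.0983]
eef_rot: [179.6, -0.0, 102.1]
ft_force: [5.1, 2.0, 0.3]
finger_gap: 0.0154
grip_force: 35.9
```

Emit:
{"fn": "carry_out", "kwargs": {
  "motion": [
    [[0,0,0,0,0,0],[0,0,0,0,0,0],[0,0,0,0,0,0],[0,0,0.04,0,0,0],[0,0,0.05,0,0,0],[0,0,0.04,0,0,0]]
  ],
  "claw": 0.3
}}

```text
t: 5.88
tcp_pos: [0.451, 0.2568, 0.2287]
eef_rot: [180.0, -0.0, 102.2]
ft_force: [1.2, -0.4, -0.9]
finger_gap: 0.0598
grip_force: 0.0
```

Run:
```python
from h import *
p=env.capture('top'); save(p,'t3.png',(100,110,250,180),3.2)
hsv=cv2.cvtColor(p['pixels'],cv2.COLOR_RGB2HSV)
m=((hsv[...,0]>=20)&(hsv[...,0]<=32)&(hsv[...,1]>195)).astype(np.uint8)
m=cv2.morphologyEx(m,cv2.MORPH_OPEN,np.ones((3,3),np.uint8))
n,l,st,ce=cv2.connectedComponentsWithStats(m)
a=.2128
for s,c in zip(st[1:],ce[1:]):
    if s[4]>60:
        w=pix2w(p,c,.092); print(s,np.round(c,1),np.round(w,4))
print(np.round(env.get_state()['tcp_pos'],4),env.get_state()['finger_gap'])
```

```text
[ 357    0   51   43 1052] [386.6  23. ] [ 0.9118 -0.3581  0.092 ]
[371  46  24  21 375] [382.7  56.5] [ 0.8346 -0.3474  0.092 ]
[287 157  18  18 248] [295.7 165.2] [ 0.5928 -0.1583  0.092 ]
[228 170  17  18 246] [235.9 178.7] [ 0.5626 -0.034   0.092 ]
[297 210  18  18 259] [305.4 218.6] [ 0.4816 -0.1781  0.092 ]
[234 222  32  22 449] [249.8 233.3] [ 0.4504 -0.0642  0.092 ]
[0.4532 0.2578 0.2339] 0.05947760753189589
```

View pics/t3.png

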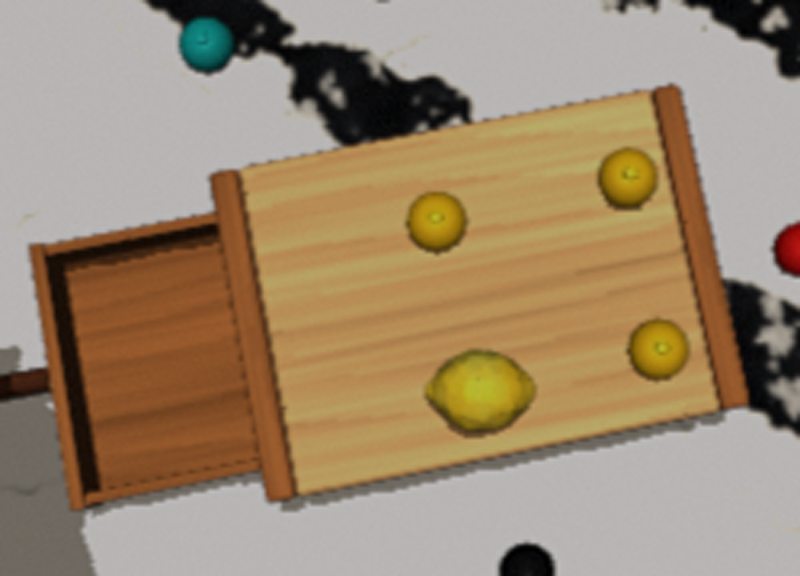

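The drawer is out: its interior shows at crop (70–250, 230–490), open and empty. Next is the end at crop (437,222).

Emit:
{"fn": "carry_out", "kwargs": {
  "motion": [
    [[0.0158,-0.0416,0,0,0,0],[0.0158,-0.0416,0,0,0,0],[0.0158,-0.0416,0,0,0,0],[0.0158,-0.0416,0,0,0,0],[0.0158,-0.0416,0,0,0,0],[0.0158,-0.0416,0,0,0,0],[0.0158,-0.0416,0,0,0,0],[0,0,-0.03,0,0,0],[0,0,-0.02,0,0,0],[0,0,0,0,0,0],[0,0,0,0,0,0]]
  ]
}}

```text
t: 7.3
tcp_pos: [0.5618, -0.0342, 0.1775]
eef_rot: [180.0, 0.0, 102.2]
ft_force: [1.3, -0.3, -0.5]
finger_gap: 0.0598
grip_force: 0.0
```

Run:
```python
from h import *
L=[]
for i in range(4):
    q=env.capture('scene'); s=env.get_state(); L.append(s['tcp_pos'])
print(np.round(L,4),np.round(s['eef_rot'],1)); save(q,'s4.png',(150,80,230,180),3.3)
```

```text
[[ 0.5622 -0.0342  0.1779]
 [ 0.5623 -0.0342  0.1781]
 [ 0.5623 -0.0342  0.1781]
 [ 0.5623 -0.0342  0.178 ]] [179.9   0.  102.2]
```

View pics/s4.png

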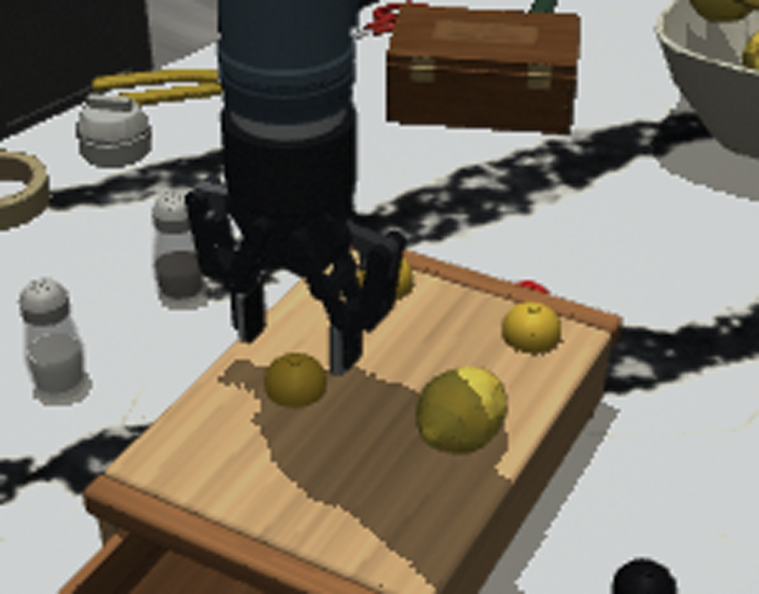

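The open fingers at crop (250,330) and (342,365) straddle the end at (295,378), and nothing else is close.

Emit:
{"fn": "carry_out", "kwargs": {
  "motion": [
    [[0,0,-0.012,0,0,0],[0,0,-0.012,0,0,0],[0,0,0,0,0,0]]
  ]
}}

```text
t: 7.88
tcp_pos: [0.5603, -0.034, 0.1511]
eef_rot: [-179.8, -0.1, 102.2]
ft_force: [0.2, -0.5, 0.2]
finger_gap: 0.0601
grip_force: 0.0
```

Emit:
{"fn": "carry_out", "kwargs": {
  "motion": [
    [[0,0,0,0,0,0],[0,0,0,0,0,0],[0,0,0,0,0,0],[0,0,0,0,0,0]]
  ],
  "claw": 1,
  "grip_force": 20
}}

```text
t: 8.38
tcp_pos: [0.5617, -0.0343, 0.1531]
eef_rot: [180.0, 0.0, 102.2]
ft_force: [0.3, 0.1, -0.7]
finger_gap: 0.0375
grip_force: 20.1
```

Emit:
{"fn": "carry_out", "kwargs": {
  "motion": [
    [[0,0,0.02,0,0,0],[0,0,0.04,0,0,0],[-0.011,0.0419,0,0,0,0],[-0.011,0.0419,0,0,0,0],[-0.011,0.0419,0,0,0,0],[-0.011,0.0419,0,0,0,0],[-0.011,0.0419,0,0,0,0],[0,0,-0.04,0,0,0],[0,0,-0.04,0,0,0],[0,0,0,0,0,0]]
  ]
}}

```text
t: 9.62
tcp_pos: [0.5038, 0.1748, 0.1302]
eef_rot: [-179.6, 0.0, 102.2]
ft_force: [-0.3, 0.7, 0.1]
finger_gap: 0.0378
grip_force: 20.4
```

Run:
```python
from h import *
q=env.capture('scene'); s=env.get_state(); print(s['tcp_pos'],s['finger_gap'],s['grip_force']); save(q,'s5.png',(120,110,230,200),2.9)
```

```text
[0.50540714 0.17497843 0.13224829] 0.03758993314084022 20.35749873066834
```

View pics/s5.png

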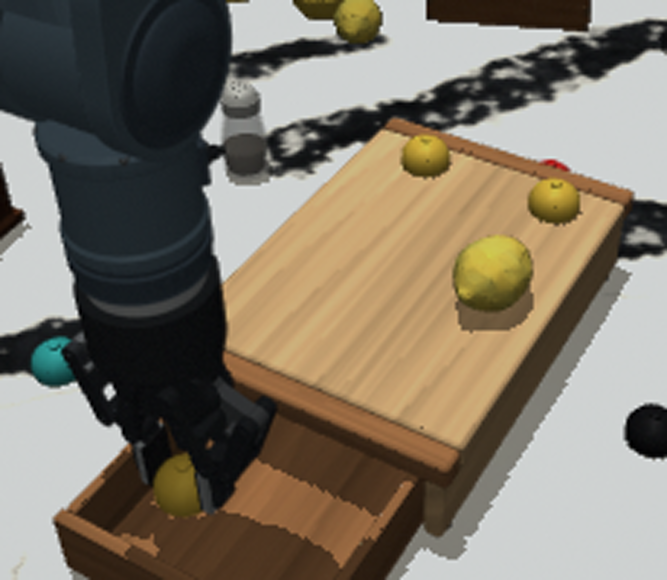

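The end, at crop (182,485), is held over the far half of the open drawer. Lower it and release.

Emit:
{"fn": "carry_out", "kwargs": {
  "motion": [
    [[0,0,-0.02,0,0,0],[0,0,-0.02,0,0,0],[0,0,0,0,0,0],[0,0,0,0,0,0]]
  ]
}}

```text
t: 10.18
tcp_pos: [0.5079, 0.1754, 0.0948]
eef_rot: [179.8, -0.0, 102.1]
ft_force: [0.5, 0.0, -0.9]
finger_gap: 0.0377
grip_force: 20.4
```

Emit:
{"fn": "carry_out", "kwargs": {
  "motion": [
    [[0,0,0,0,0,0],[0,0,0,0,0,0],[0,0,0,0,0,0],[0,0,0.03,0,0,0],[0,0,0.05,0,0,0],[0,0,0.05,0,0,0],[0,0,0,0,0,0]]
  ],
  "claw": 0.42
}}

```text
t: 11.05
tcp_pos: [0.5094, 0.1759, 0.2276]
eef_rot: [179.5, -0.0, 102.2]
ft_force: [1.0, 0.5, -0.6]
finger_gap: 0.0496
grip_force: 0.0
```

Emit:
{"fn": "carry_out", "kwargs": {
  "motion": [
    [[0.0108,-0.0416,0,0,0,0],[0.0108,-0.0416,0,0,0,0],[0.0108,-0.0416,0,0,0,0],[0.0108,-0.0416,0,0,0,0],[0.0108,-0.0416,0,0,0,0],[0.0108,-0.0416,0,0,0,0],[0.0108,-0.0416,0,0,0,0],[0.0108,-0.0416,0,0,0,0],[0,0,-0.02,0,0,0],[0,0,0,0,0,0],[0,0,-0.026,0,0,0],[0,0,-0.026,0,0,0],[0,0,0,0,0,0],[0,0,0,0,0,0]]
  ],
  "claw": 0.3
}}

```text
t: 12.8
tcp_pos: [0.593, -0.157, 0.1515]
eef_rot: [-180.0, -0.0, 102.2]
ft_force: [-0.8, -0.2, 0.3]
finger_gap: 0.0595
grip_force: 0.0
```

Emit:
{"fn": "carry_out", "kwargs": {
  "motion": [
    [[0,0,0,0,0,0],[0,0,0,0,0,0],[0,0,0,0,0,0],[0,0,0,0,0,0]]
  ],
  "claw": 1,
  "grip_force": 20
}}

```text
t: 13.3
tcp_pos: [0.5935, -0.1575, 0.152]
eef_rot: [179.9, 0.0, 102.2]
ft_force: [-1.9, 1.8, 6.2]
finger_gap: 0.0375
grip_force: 20.5
```

Emit:
{"fn": "carry_out", "kwargs": {
  "motion": [
    [[0,0,0.02,0,0,0],[0,0,0.045,0,0,0],[-0.02,0.0397,0,0,0,0],[-0.02,0.0397,0,0,0,0],[-0.02,0.0397,0,0,0,0],[-0.02,0.0397,0,0,0,0],[-0.02,0.0397,0,0,0,0],[-0.02,0.0397,0,0,0,0],[-0.02,0.0397,0,0,0,0],[-0.02,0.0397,0,0,0,0],[0,0,-0.045,0,0,0],[0,0,-0.04,0,0,0],[0,0,0,0,0,0],[0,0,-0.02,0,0,0],[0,0,-0.02,0,0,0],[0,0,0,0,0,0],[0,0,0,0,0,0]]
  ]
}}

```text
t: 15.42
tcp_pos: [0.4342, 0.1601, 0.0924]
eef_rot: [179.9, 0.0, 102.1]
ft_force: [0.1, 0.2, 0.8]
finger_gap: 0.0377
grip_force: 20.4
```

Emit:
{"fn": "carry_out", "kwargs": {
  "motion": [
    [[0,0,0,0,0,0],[0,0,0,0,0,0],[0,0,0,0,0,0],[0,0,0.03,0,0,0],[0,0,0.05,0,0,0],[0,0,0.05,0,0,0],[0,0,0,0,0,0]]
  ],
  "claw": 0.42
}}

```text
t: 16.3
tcp_pos: [0.4358, 0.1607, 0.225]
eef_rot: [179.5, -0.0, 102.2]
ft_force: [1.3, 0.1, -1.2]
finger_gap: 0.0498
grip_force: 0.0
```

Emit:
{"fn": "carry_out", "kwargs": {
  "motion": [
    [[0.006,-0.0422,0,0,0,0],[0.006,-0.0422,0,0,0,0],[0.006,-0.0422,0,0,0,0],[0.006,-0.0422,0,0,0,0],[0.006,-0.0422,0,0,0,0],[0.006,-0.0422,0,0,0,0],[0.006,-0.0422,0,0,0,0],[0.006,-0.0422,0,0,0,0],[0,0,-0.02,0,0,0],[0,0,0,0,0,0],[0,0,-0.025,0,0,0],[0,0,-0.024,0,0,0],[0,0,0,0,0,0],[0,0,0,0,0,0]]
  ],
  "claw": 0.3
}}

```text
t: 18.05
tcp_pos: [0.4813, -0.1773, 0.1527]
eef_rot: [180.0, 0.0, 102.2]
ft_force: [-0.1, -0.3, 0.3]
finger_gap: 0.0596
grip_force: 0.0
```

Emit:
{"fn": "carry_out", "kwargs": {
  "motion": [
    [[0,0,0,0,0,0],[0,0,0,0,0,0],[0,0,0,0,0,0],[0,0,0,0,0,0]]
  ],
  "claw": 1,
  "grip_force": 20
}}

```text
t: 18.55
tcp_pos: [0.4818, -0.1778, 0.1532]
eef_rot: [179.9, 0.1, 102.2]
ft_force: [-0.9, 1.0, 6.1]
finger_gap: 0.038
grip_force: 20.1
```

Run:
```python
from h import *
p=env.capture('top'); save(p,'t6.png',(90,110,250,180),3.2)
s=env.get_state(); print(s['tcp_pos'],s['finger_gap'],s['grip_force'])
```

```text
[ 0.48179811 -0.17781651  0.15324282] 0.037490745656087725 20.06613314151764
```

View pics/t6.png

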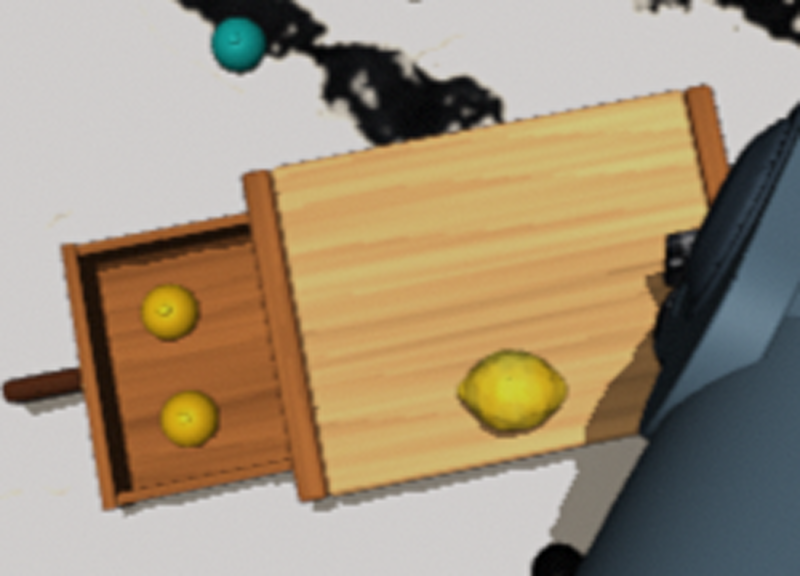

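Two ends lie flat in the drawer at crop (170,311) and (189,418), the lemon is untouched at (512,391), and the third is in the grip. It goes between them, towards the board side.

Emit:
{"fn": "carry_out", "kwargs": {
  "motion": [
    [[0,0,0.025,0,0,0],[0,0,0.055,0,0,0],[-0.0006,0.0393,0,0,0,0],[-0.0006,0.0393,0,0,0,0],[-0.0006,0.0393,0,0,0,0],[-0.0006,0.0393,0,0,0,0],[-0.0006,0.0393,0,0,0,0],[-0.0006,0.0393,0,0,0,0],[-0.0006,0.0393,0,0,0,0],[-0.0006,0.0393,0,0,0,0],[0,0,-0.05,0,0,0],[0,0,-0.05,0,0,0],[0,0,0,0,0,0],[0,0,-0.02,0,0,0],[0,0,-0.019,0,0,0],[0,0,0,0,0,0],[0,0,0,0,0,0]]
  ]
}}

```text
t: 20.72
tcp_pos: [0.4776, 0.1369, 0.0948]
eef_rot: [179.8, 0.0, 102.1]
ft_force: [0.9, -0.3, -0.1]
finger_gap: 0.0373
grip_force: 20.5
```

Emit:
{"fn": "carry_out", "kwargs": {
  "motion": [
    [[0,0,0,0,0,0],[0,0,0,0,0,0],[0,0,0,0,0,0],[0,0,0.03,0,0,0],[0,0,0.05,0,0,0],[0,0,0.05,0,0,0],[0,0,0,0,0,0]]
  ],
  "claw": 0.42
}}

```text
t: 21.6
tcp_pos: [0.479, 0.1373, 0.2272]
eef_rot: [179.5, 0.0, 102.2]
ft_force: [0.8, 0.6, -1.0]
finger_gap: 0.0495
grip_force: 0.0
```

Emit:
{"fn": "carry_out", "kwargs": {
  "motion": [
    [[-0.008,0.0403,0,0,0,0],[-0.008,0.0403,0,0,0,0],[-0.008,0.0403,0,0,0,0],[0,0,0,0,0,0],[0,0,-0.05,0,0,0],[0,0,-0.05,0,0,0],[0,0,-0.027,0,0,0],[0,0,0,0,0,0]]
  ]
}}

```text
t: 22.6
tcp_pos: [0.4498, 0.2558, 0.0931]
eef_rot: [-179.6, 0.1, 102.1]
ft_force: [0.1, -0.0, 0.3]
finger_gap: 0.0498
grip_force: 0.0
```

Run:
```python
from h import *
p=env.capture('top'); save(p,'t7.png',(90,110,250,180),3.2)
print(env.get_state()['tcp_pos'],env.get_state()['ft_force'])
```

```text
[0.45120749 0.25658435 0.09488348] [-0.52896962 -0.08490471  0.38453082]
```

View pics/t7.png

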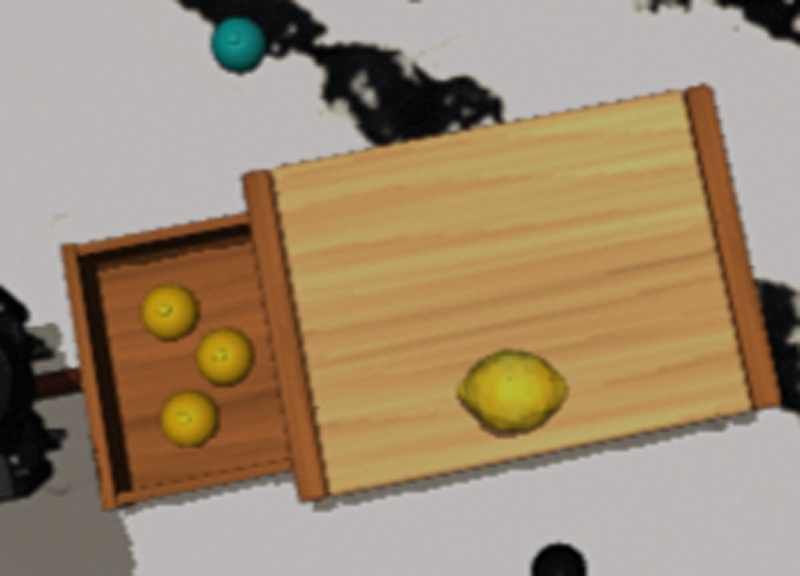

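All three lie flat in the drawer, at crop (170,311), (225,356) and (189,418), and the fingers straddle the pull. Grip it and push home.

Emit:
{"fn": "carry_out", "kwargs": {
  "motion": [
    [[0,0,0,0,0,0],[0,0,0,0,0,0],[0,0,0,0,0,0],[0,0,0,0,0,0]]
  ],
  "claw": 1,
  "grip_force": 30
}}

```text
t: 23.15
tcp_pos: [0.454, 0.2582, 0.0976]
eef_rot: [179.8, -0.0, 102.1]
ft_force: [2.0, -0.4, 6.0]
finger_gap: 0.0152
grip_force: 34.4
```

Emit:
{"fn": "carry_out", "kwargs": {
  "motion": [
    [[0.0026,-0.0125,0,0,0,0],[0.0026,-0.0125,0,0,0,0],[0.0026,-0.0125,0,0,0,0],[0.0026,-0.0125,0,0,0,0],[0.0026,-0.0125,0,0,0,0],[0.0026,-0.0125,0,0,0,0],[0.0026,-0.0125,0,0,0,0],[0.0026,-0.0125,0,0,0,0],[0.0026,-0.0125,0,0,0,0],[0.0021,-0.01,0,0,0,0],[0,0,0,0,0,0],[0,0,0,0,0,0]]
  ]
}}

```text
t: 24.65
tcp_pos: [0.4798, 0.1352, 0.0976]
eef_rot: [179.7, 0.0, 102.1]
ft_force: [2.3, -0.4, 6.3]
finger_gap: 0.0156
grip_force: 34.4
```

Emit:
{"fn": "carry_out", "kwargs": {
  "motion": [
    [[0.0004,-0.002,0,0,0,0],[0.0004,-0.002,0,0,0,0],[0,0,0,0,0,0],[0,0,0,0,0,0]]
  ]
}}

```text
t: 25.15
tcp_pos: [0.4805, 0.1317, 0.0975]
eef_rot: [179.7, -0.0, 102.2]
ft_force: [1.4, 0.7, 5.4]
finger_gap: 0.0155
grip_force: 34.4
```

Emit:
{"fn": "carry_out", "kwargs": {
  "motion": [
    [[0.0004,-0.002,0,0,0,0],[0,0,0,0,0,0],[0,0,0,0,0,0]]
  ]
}}

```text
t: 25.52
tcp_pos: [0.4807, 0.1308, 0.0976]
eef_rot: [179.7, -0.2, 102.2]
ft_force: [2.1, 5.7, 6.1]
finger_gap: 0.0154
grip_force: 34.5
```

Emit:
{"fn": "carry_out", "kwargs": {
  "motion": [
    [[0.0004,-0.002,0,0,0,0],[0.0002,-0.001,0,0,0,0],[0,0,0,0,0,0],[0,0,0,0,0,0]]
  ]
}}

```text
t: 26.02
tcp_pos: [0.4808, 0.1303, 0.0976]
eef_rot: [179.7, -0.6, 102.3]
ft_force: [-0.2, 14.5, 6.5]
finger_gap: 0.0153
grip_force: 34.7
```

The drawer is at its stop: the force rose from 6 N to 14 N for 0.5 mm of motion. Release, rise and look.

Emit:
{"fn": "carry_out", "kwargs": {
  "motion": [
    [[0,0,0,0,0,0],[0,0,0,0,0,0],[0,0,0,0,0,0],[0,0,0,0,0,0],[0,0,0.04,0,0,0],[0,0,0.05,0,0,0],[0,0.03,0.05,0,0,0],[-0.02,0.05,0,0,0,0],[-0.02,0.05,0,0,0,0],[-0.02,0.05,0,0,0,0],[-0.02,0.05,0,0,0,0],[0,0,0,0,0,0],[0,0,0,0,0,0]]
  ],
  "claw": 0.42
}}

```text
t: 27.65
tcp_pos: [0.3995, 0.3559, 0.2356]
eef_rot: [-180.0, 0.0, 102.2]
ft_force: [0.1, -0.5, -0.5]
finger_gap: 0.0491
grip_force: 0.0
```

Run:
```python
from h import *
q=env.capture('scene'); p=env.capture('top')
a=cv2.resize(q['pixels'][110:300,130:390],None,fx=1.5,fy=1.5); b=cv2.resize(p['pixels'][60:250,130:390],None,fx=1.5,fy=1.5)
im=cv2.resize(np.hstack([a,b]),(798,292)); cv2.imwrite('pics/fin.png',im[:,:,::-1])
print(env.get_state()['tcp_pos'],env.get_state()['ft_force'])
```

```text
[0.39995659 0.35514029 0.23578102] [ 0.13563514 -0.16358936  0.66531619]
```

View pics/fin.png

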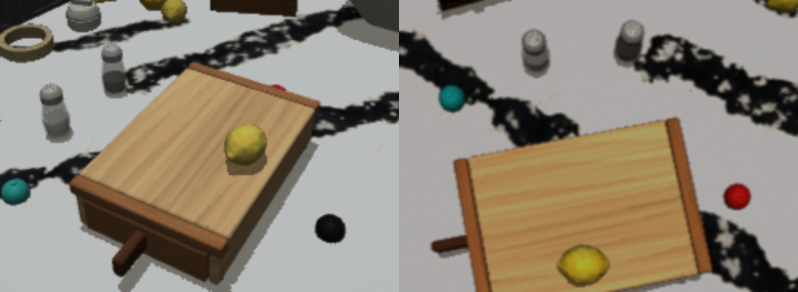

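The drawer front is flush (left half, around (150,235)), the lemon is still on the board, both shakers are standing, and the gripper is clear. Handing in.

```bash
python3 -c "
from cell import env
print(env.sign_off())"
```

```text
the job is handed in; nothing more can be done
None
```

The three lemon ends are in the scrap drawer, and the drawer is pushed home to its stop. The whole lemon and both shakers were left in place, and the job was handed in at about 28 s.

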